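Assemble the sieve column

ROBOT

A 7-joint arm with a two-finger parallel gripper is mounted at the origin on a cart in front of the work surface, level with it; the furniture and walls round the work are solid. World frame = base frame: x ahead of the robot, y to its left, z up, the work surface at z = 0. Lengths are in m, angles in rad, forces in N, time in s.
With the tool pointing down it reaches from about 0.425 to 0.925 m from the base axis. Payload 6.8 kg.
Tool frame: the origin (TCP) lies at the very end of the fingers, on their centre line; the grasp point (between the pads) lies 19 mm behind it; x points along the fingers, z is the direction in which the jaws open and shut, and the axes are right-handed (so a half turn about x gives the same grasp; the last joint's range is limited). The gripper opens to 85 mm and grips with 20 to 120 N. Pads are 22 mm wide; open, the fingers measure 114 mm over their backs; the gripper's body (76 mm by 85 mm) begins 54 mm behind the grasp point. The pads swing forward as they close: fully open they stand 13 mm farther back than shut.
Start: joints at [-1.24, 0.477, 0.022, 1.555, -0.011, 1.109, -0.083], TCP at [0.287, 0.611, 0.231] pointing down, gripper open.
Joint ranges: [-2.96, 2.96], [-0.34, 2.1], [-1.41, 1.46], [0.24, 2.44], [-1.37, 4.51], [0.17, 1.92], [-2.96, 2.96]. Speed limits (rad/s): [2.39, 2.39, 3.14, 3.14, 3.14, 3.14, 3.14].

INTERFACE

Orientations are given as a unit quaternion [x, y, z, w].
In Python, from plant import ctrl gives the robot as it stands. The module is installed in compiled form; this text tells all that it offers.
- The arm moves only by the tool send_rows, never from a script. Its argument "steps" is a list of rows, each a list of 7 numbers: the shift along the tool's x, y, z in m, then the turn, a rotation vector about the tool's x, y, z in degrees, then the closure, from 0 (fully open) to 1 (shut). In form: [[dx, dy, dz, wx, wy, wz, gripper], ...]. A call has exactly 10 rows; each row shifts and turns the commanded pose from where the row before left it, along the tool's axes as they then stand; what a row does not reach is not made up. A row lasts 1/10 s, in which the tool goes at most 50 mm and 8.59 degrees, less where a joint would pass 70% of its speed; a pose out of reach is approached as far as the arm can. A call with a gripper value outside its range is refused whole. The fingers move at their own pace and stop on an object; "squeeze" is the grip in N (left out, the last holds). Time passes only in rows, so rows that do not move let the fingers close, or fill a call up. It gives the time, the measured TCP pose, the force and the opening at its end, in the units of the state.
- ctrl.observe(): the state, without advancing time (a new reading comes with each control period).
- ctrl.grab_frame(name): name is "side" or "top" or "wrist"; returns the picture (420x560x3 uint8, blue, green, red); there is no depth.
- ctrl.camera_model(name): a dict with "fx", "fy", "cx", "cy" (pixels), "R" (3x3) and "t" (3): a world point X has camera coordinates R X + t. Camera axes: x right, y down, z forward; pixel columns grow to the right and rows downward; lengths in m; the calibration is good to about 2 mm. The wrist camera is an equidistant fisheye: a pixel r from the principal point sees the ray r / f radians off the axis. A picture is of the moment at which its call begins: read the wrist's pose just before it. camera_model takes no time and is no camera call; for the wrist camera it gives the pose at the moment of the call.
- ctrl.job_done(): hands the job in, once; it reports no verdict.
Trained networks look in the newest picture that a camera, given by its name, has taken for a name from the list of things; names that differ only in an ending like _2 or _b are one class to them, and where a whole thing is asked for, a point or a joint stands for the part that bears it (a point fixed in the world has none). Each returns a list of dicts, best first, with "p" (0 to 1); they miss things now and then, are a little off and sometimes report something else, mostly with a low value. They report only what shows in the picture. A call takes as long as a camera call. They do not tell look-alikes from the thing itself.
- ctrl.look_for(camera, label): "location" ([x, y, z] in m, in the coordinates of the camera as it stood for that picture, good to about 4 mm: the middle of the surface that is visible of it).
- ctrl.spot_point(camera, label): "location" ([x, y, z] in m, in the coordinates of the camera as it stood for that picture, good to about 4 mm: a listed point, or the origin of a listed thing).
The state is a dict: "t": time; "q": joint angles; "joint_velocities": joint speeds; "joint_torque": joint torques, N m; "tool_pos": TCP position; "tool_rot": TCP orientation; "contact_force": force on the tool from outside, world axes, zero at the start; "torque": the same for the moment, N m; "finger_gap": finger opening in m.
Only numpy, scipy, OpenCV 4.12 (cv2) and the standard library are available. Lean on these libraries where they do the work, as an engineer would, in place of code of your own. Each camera call takes 0.05 s, during which the arm holds its last target.

TASK

Assemble the small sieve column on the grey clamping base, from the bottom up: first the closed pan, then the fine sieve, then the tall coarse sieve, and last the lid with the knob. Each part must sit upright and fully home in the one below it, and then let go. Leave the check weight and the timer standing where they are.

Things in the scene. Friction and masses are not known exactly. Their poses are not given: they have to be found in the camera images.
- sieve_base: Fixed clamping base: grey square plate 84 x 84 mm, top 10 mm above the desk, with an aluminium collar in its middle: round socket of 54 mm bore, 62 mm outside diameter at its rim, which is 20 mm above the desk. Socket floor 11 mm above the desk. Origin: centre of the plate, at desk height, z up. A seated pan has its origin 14 mm above this one.
- pan: Receiving pan: cup with a plain, closed metal floor and no mesh, 32 mm high in all (62 mm body from 6 to 32 mm above its origin). Steel; 62 mm outside diameter, 4 mm wall; 6 mm deep spigot below, tapering from 49 to 44 mm diameter, drops into the 54 mm bore beneath until the body rests on its rim. Origin: centre of the spigot underside, z up; upright on the desk at first. A fine sieve seated on it has its origin 26 mm above the pan's. 0.08 to 0.17 kg.
- fine_sieve: Fine sieve: ring with a dense grey mesh floor that cannot be seen through, 32 mm high in all (62 mm body from 6 to 32 mm above its origin). Steel; 62 mm outside diameter, 4 mm wall; 6 mm deep spigot below, tapering from 49 to 44 mm diameter, drops into the 54 mm bore beneath until the body rests on its rim. Origin: centre of the spigot underside, z up; upright on the desk at first. A coarse sieve seated on it has its origin 26 mm above this one. 0.07 to 0.14 kg.
- coarse_sieve: Coarse sieve: the tallest ring, with wide wires about 10 mm apart through which the desk shows, 46 mm high in all (62 mm body from 6 to 46 mm above its origin). Steel; 62 mm outside diameter, 4 mm wall; 6 mm deep spigot below, tapering from 49 to 44 mm diameter, drops into the 54 mm bore beneath until the body rests on its rim. Origin: centre of the spigot underside, z up; upright on the desk at first. A lid seated on it has its origin 40 mm above this one. 0.09 to 0.18 kg.
- sieve_lid: Lid: steel disc 62 mm in diameter (from 6 to 12 mm above its origin) with an upright black cylindrical knob, 18 mm in diameter, in its middle (from 12 to 44 mm above its origin). Steel; 62 mm outside diameter; 6 mm deep spigot below, tapering from 49 to 44 mm diameter, drops into the 54 mm bore beneath until the body rests on its rim. Origin: centre of the spigot underside, z up; upright on the desk at first. Take it by the knob. 0.07 to 0.14 kg.
- cal_weight: Bystander: brass-coloured check weight with a small knob, 30 mm in diameter, 48 mm high, standing loose. Origin: centre of its underside, z up. Not to be moved.
- bench_timer: Bystander: white countdown timer with a display, 37 x 64 x 60 mm (x, y, z), standing loose. Origin: centre of its underside, z up. Not to be moved.
Mind the look-alikes: they are no part of the job. What is shaped like the pan but blue or yellow is not meant.

How it is judged:
By the outcome, as a careful person would: the job done as asked, in the order asked, and still so for the second after the job is handed in, with the robot touching nothing.
It also fails if it takes over 112 s, if anything falls off the work surface, if the arm or the gripper's body presses on something with over 40 N, if the wrist force passes 120 N, or if a joint passes its speed limit or range.

## Working session

There is one attempt and no reset: what is moved stays moved. The work goes in short steps, Python scripts to look and compute and a tool call to move; the robot and the scene stay as the last step left them, time stands still between calls to the robot, and variables do not carry over. Pictures are saved under pics/ and viewed, and the job is handed in when it is done.

Besides the shell and the picture viewer there is one more tool, called after "Emit:" by a JSON object that holds its "op" and its "data". send_rows: Moves the arm, as the interface text tells. Its arguments: {"type":"object","properties":{"steps":{"type":"array","items":{"type":"array","items":{"type":"number"}}},"squeeze":{"type":"number"}},"required":["steps"]}

```bash
ls; mkdir -p pics
python3 - <<'E'
from plant import ctrl
import cv2,numpy as np
s=ctrl.observe()
for k in s: print(k,np.round(s[k],4))
for n in ["side","top","wrist"]:
    m=ctrl.camera_model(n); print(n,{k:np.round(v,3).tolist() for k,v in m.items()})
    im=ctrl.grab_frame(n); cv2.imwrite(f"pics/{n}0.png",im)
    R=np.array(m["R"]);t=np.array(m["t"])
    if n=="wrist": continue
    for l in ["sieve_base","pan","fine_sieve","coarse_sieve","sieve_lid","cal_weight","bench_timer"]:
        for d in ctrl.spot_point(n,l)[:4]:
            if d["p"]>0.2: print(n,l,round(d["p"],2),np.round(R.T@(np.array(d["location"])-t),4))
print(ctrl.observe()["t"])
E
```

```text
pics
t 0.0
q [-1.2401  0.4778  0.0224  1.5564 -0.0115  1.1093 -0.0831]
joint_velocities [ 0.0006  0.0005 -0.0001  0.0003  0.0008 -0.0003 -0.0014]
joint_torque [ 5.00000e-04 -5.96449e+01  1.60840e+00 -2.81206e+01  1.25000e-02
  8.90000e-03 -0.00000e+00]
tool_pos [0.2865 0.6105 0.2303]
tool_rot [-0.3796  0.5973  0.3788  0.5963]
contact_force [0.3423 0.0042 0.2105]
torque [ 0.0584 -0.0231 -0.0464]
finger_gap 0.0856
side {'fx': 516.134, 'fy': 516.134, 'cx': 283.6, 'cy': 214.276, 'R': [[0.995, -0.102, 0.001], [-0.044, -0.434, -0.9], [0.092, 0.895, -0.436]], 't': [-0.584, 0.114, 1.211]}
side sieve_base 0.85 [ 0.5729  0.2365 -0.0009]
side pan 0.83 [ 0.6065 -0.0729 -0.0026]
side pan 0.76 [ 6.196e-01 -1.786e-01  2.000e-04]
side pan 0.57 [ 0.4994 -0.0959 -0.0012]
side fine_sieve 0.77 [ 0.6081  0.0932 -0.0031]
side coarse_sieve 0.64 [0.4615 0.3469 0.0012]
side sieve_lid 0.57 [ 4.429e-01  1.610e-02 -1.000e-04]
side cal_weight 0.54 [ 0.453  -0.1851  0.0032]
side bench_timer 0.89 [ 0.4428  0.179  -0.0007]
side bench_timer 0.73 [ 0.6051 -0.0757 -0.0007]
top {'fx': 384.057, 'fy': 384.057, 'cx': 278.402, 'cy': 203.582, 'R': [[0.007, -1.0, 0.005], [-0.996, -0.007, -0.09], [0.09, -0.004, -0.996]], 't': [0.06, 0.618, 0.819]}
top sieve_base 0.72 [ 0.5763  0.2437 -0.0025]
top pan 0.96 [ 0.7772 -0.1783 -0.0011]
top pan 0.94 [ 0.6068 -0.0758 -0.0068]
top pan 0.82 [ 0.5026 -0.099  -0.0019]
top pan 0.7 [ 0.6201 -0.1771  0.0024]
top fine_sieve 0.65 [6.092e-01 9.040e-02 6.000e-04]
top coarse_sieve 0.76 [0.4645 0.348  0.0023]
top sieve_lid 0.7 [ 4.414e-01  1.650e-02 -1.000e-04]
top sieve_lid 0.36 [ 0.4526 -0.184   0.0034]
top cal_weight 0.51 [ 0.4529 -0.1835  0.0023]
top cal_weight 0.5 [ 0.6104 -0.0716 -0.0059]
top bench_timer 0.48 [ 0.6045  0.0879 -0.0037]
wrist {'fx': 325.192, 'fy': 325.192, 'cx': 281.846, 'cy': 213.17, 'R': [[0.424, 0.905, 0.001], [0.868, -0.407, 0.286], [0.259, -0.121, -0.958]], 't': [-0.675, -0.038, 0.379]}
0.85
```

View pics/top0.png

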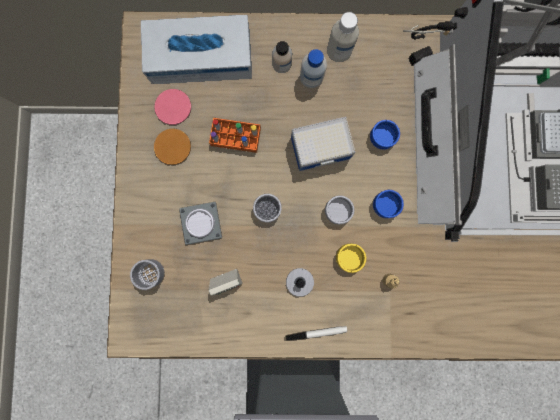

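View pics/side0.png

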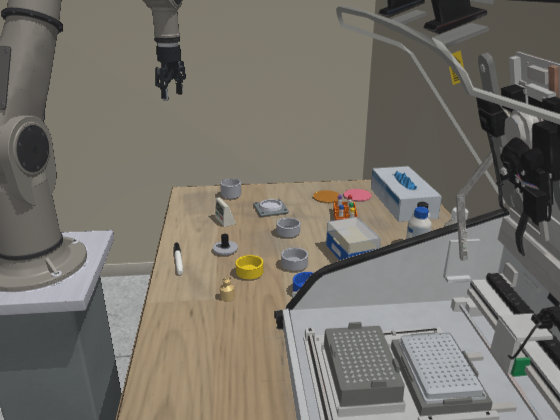

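View pics/wrist0.png

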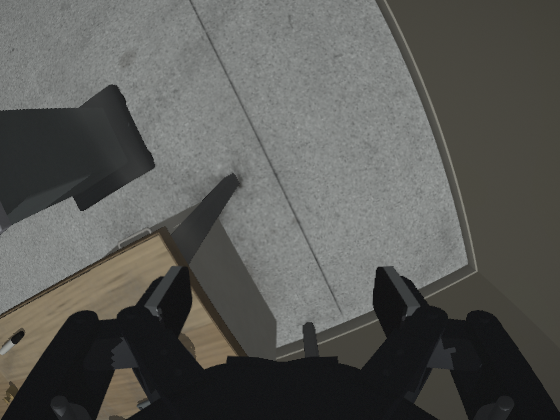

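Run:
```python
import cv2,numpy as np
im=cv2.imread("pics/top0.png")
tiles=[]
for (u,v) in [(340,210),(267,208),(146,275),(300,283),(200,223),(225,283)]:
    c=im[v-24:v+24,u-24:u+24]; tiles.append(cv2.resize(c,(264,264),interpolation=cv2.INTER_CUBIC))
cv2.imwrite("pics/z0.png",np.vstack([np.hstack(tiles[:3]),np.hstack(tiles[3:])]))
```

```text
(no output)
```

View pics/z0.png

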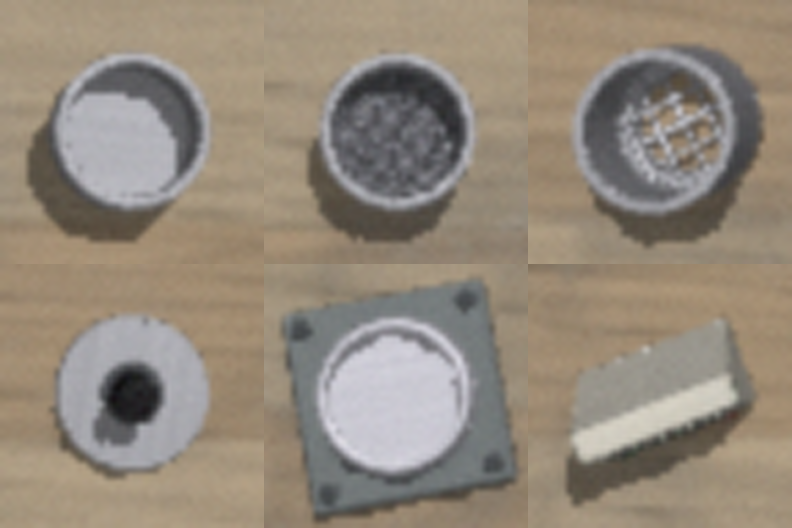

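```bash
cat > h.py <<'E'
from plant import ctrl
import cv2,numpy as np
from scipy.spatial.transform import Rotation as Ro
def bp(n,u,v,z,m=None):
    m=m or ctrl.camera_model(n);R=np.array(m["R"]);t=np.array(m["t"])
    x=np.array([(u-m["cx"])/m["fx"],(v-m["cy"])/m["fy"],1.])
    if n=="wrist":
        a=x[:2].copy();th=np.hypot(*a);x=np.r_[a/max(th,1e-9)*np.sin(th),np.cos(th)]
    c=-R.T@t;d=R.T@x
    return c+d*(z-c[2])/d[2]
def proj(n,X,m=None):
    m=m or ctrl.camera_model(n);p=np.array(m["R"])@np.array(X)+np.array(m["t"])
    if n=="wrist":
        r=np.hypot(p[0],p[1]);th=np.arctan2(r,p[2]);a=p[:2]/max(r,1e-9)*th
    else: a=p[:2]/p[2]
    return np.array([a[0]*m["fx"]+m["cx"],a[1]*m["fy"]+m["cy"]])
def st(): 
    s=ctrl.observe();R=Ro.from_quat(s["tool_rot"]).as_matrix()
    print("t",round(s["t"],2),"pos",np.round(s["tool_pos"],4),"gap",round(s["finger_gap"],4),"F",np.round(s["contact_force"],1));return s,R
def plan(p,jaw=(0,1,0)):
    "tool axes delta to world p; turn to make x down and z=jaw"
    s,R=st();d=np.array(p)-s["tool_pos"]
    x=np.array([0,0,-1.]);z=np.array(jaw,float)
    T=np.c_[x,np.cross(z,x),z]
    best=min([T,T@np.diag([1,-1,-1])],key=lambda A:Ro.from_matrix(R.T@A).magnitude())
    print("axes",np.round(R,3).tolist())
    print("delta tool",np.round(R.T@d,4),"turn",np.round(np.degrees(Ro.from_matrix(R.T@best).as_rotvec()),2),"delta world",np.round(d,4))
E
python3 - <<'E'
from h import *
for n,u,v,z in [("pan",339.5,209.6,.032),("fine",267,207.9,.032),("coarse",144.8,274.2,.046),("lid",299.9,282.1,.012),("base",199.2,222.6,.020)]:
    print(n,np.round(bp("top",u,v,z),4))
plan([0.607,-0.075,0.15]); plan([0.607,-0.075,0.15],(1,0,0));plan([0.575,0.24,0.2])
E
```

```text
pan [ 0.6049 -0.0696  0.032 ]
fine [0.6076 0.0893 0.032 ]
coarse [0.4638 0.3463 0.046 ]
lid [0.4455 0.0157 0.012 ]
base [0.5748 0.2392 0.02  ]
t 0.85 pos [0.2868 0.6111 0.2313] gap 0.0853 F [ 0.6 -0.4 -0. ]
axes [[0.0, -0.905, 0.425], [0.0, 0.425, 0.905], [-1.0, 0.0, 0.0]]
delta tool [ 0.0813 -0.5814 -0.485 ] turn [-25.14   0.     0.  ] delta world [ 0.3202 -0.6861 -0.0813]
t 0.85 pos [0.2868 0.6111 0.2313] gap 0.0853 F [ 0.6 -0.4 -0. ]
axes [[0.0, -0.905, 0.425], [0.0, 0.425, 0.905], [-1.0, 0.0, 0.0]]
delta tool [ 0.0813 -0.5814 -0.485 ] turn [64.86  0.   -0.  ] delta world [ 0.3202 -0.6861 -0.0813]
t 0.85 pos [0.2868 0.6111 0.2313] gap 0.0853 F [ 0.6 -0.4 -0. ]
axes [[0.0, -0.905, 0.425], [0.0, 0.425, 0.905], [-1.0, 0.0, 0.0]]
delta tool [ 0.0313 -0.4186 -0.2135] turn [-25.14   0.     0.  ] delta world [ 0.2882 -0.3711 -0.0313]
```

Emit:
{"op": "send_rows", "data": {"steps": [[0,0,0,-8.38,0,0,0],[0,0,0,-8.38,0,0,0],[0,0,0,-8.38,0,0,0],[0,-0.03,-0.038,0,0,0,0],[0,-0.03,-0.038,0,0,0,0],[0,-0.03,-0.038,0,0,0,0],[0,-0.03,-0.038,0,0,0,0],[0,-0.03,-0.038,0,0,0,0],[0,-0.03,-0.038,0,0,0,0],[0,-0.03,-0.038,0,0,0,0]]}}

```text
t: 1.85
tool_pos: [0.4978, 0.3434, 0.2316]
tool_rot: [-0.5, 0.5, 0.5, 0.5]
contact_force: [0.3, 0.3, -0.1]
finger_gap: 0.0854
```

Run:
```python
from h import *
m=ctrl.camera_model("wrist"); im=ctrl.grab_frame("wrist"); cv2.imwrite("pics/w1.png",im)
print("cam",-np.array(m["R"]).T@m["t"], proj("wrist",[.5748,.2392,.02],m))
plan([0.5748,0.2392,0.2])
```

```text
cam [0.42536841 0.34296572 0.37487606] [195.63450226 247.31450264]
t 1.9 pos [0.5046 0.3339 0.2317] gap 0.0854 F [ 4.3 -6.8  0.3]
axes [[0.004, -1.0, 0.012], [-0.005, 0.012, 1.0], [-1.0, -0.004, -0.005]]
delta tool [ 0.0325 -0.0712 -0.0937] turn [-0.66 -0.27  0.24] delta world [ 0.0702 -0.0947 -0.0317]
```

View pics/w1.png

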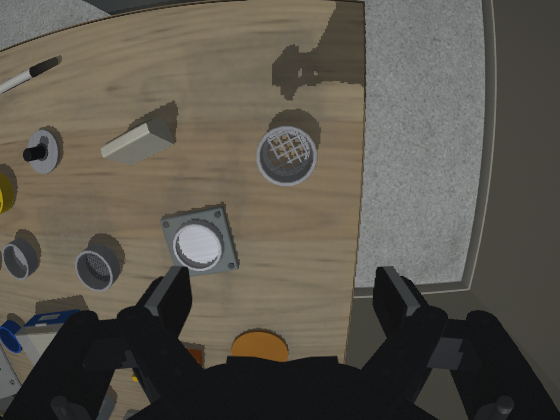

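Emit:
{"op": "send_rows", "data": {"steps": [[0.01,-0.016,-0.034,0,0,0,0],[0.01,-0.016,-0.034,0,0,0,0],[0.01,-0.016,-0.034,0,0,0,0],[0,0,0,0,0,0,0],[0,0,0,0,0,0,0],[0,0,0,0,0,0,0],[0,0,0,0,0,0,0],[0,0,0,0,0,0,0],[0,0,0,0,0,0,0],[0,0,0,0,0,0,0]]}}

```text
t: 2.9
tool_pos: [0.5446, 0.2435, 0.2014]
tool_rot: [0.5, -0.5, -0.5, -0.5]
contact_force: [0.6, -0.1, -0.1]
finger_gap: 0.0852
```

Run:
```python
from h import *
m=ctrl.camera_model("wrist"); im=ctrl.grab_frame("wrist"); cv2.imwrite("pics/w2.png",im)
p=proj("wrist",[.5748,.2392,.02],m); print("cam",-np.array(m["R"]).T@m["t"], p)
for X in ([.6076,.0893,.032],[.4638,.3463,.046]): print(proj("wrist",X,m))
u,v=np.round(p).astype(int)
cv2.imwrite("pics/w2z.png",cv2.resize(im[v-60:v+60,u-60:u+60],(600,600),interpolation=cv2.INTER_CUBIC)); print(u,v)
plan([0.6049,-0.0696,0.15])
```

```text
cam [0.472219   0.24302252 0.34466629] [277.78749095 218.17280426]
[143.28268884 249.09371533]
[391.56480843 113.5094842 ]
278 218
t 2.95 pos [0.5447 0.2433 0.2014] gap 0.0856 F [-0.6  0.3  0.1]
axes [[0.0, -1.0, -0.0], [0.0, -0.0, 1.0], [-1.0, -0.0, 0.0]]
delta tool [ 0.0513 -0.0601 -0.3129] turn [0.02 0.01 0.01] delta world [ 0.0602 -0.3129 -0.0514]
```

View pics/w2.png

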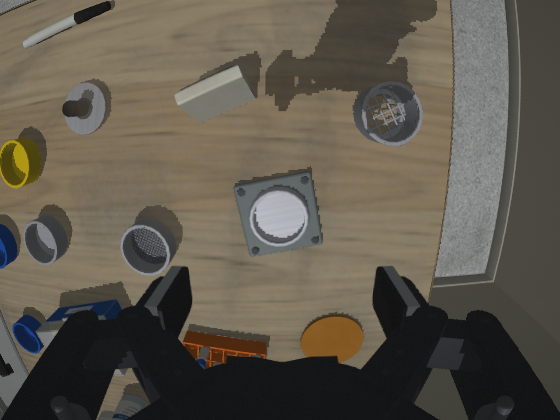

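View pics/w2z.png

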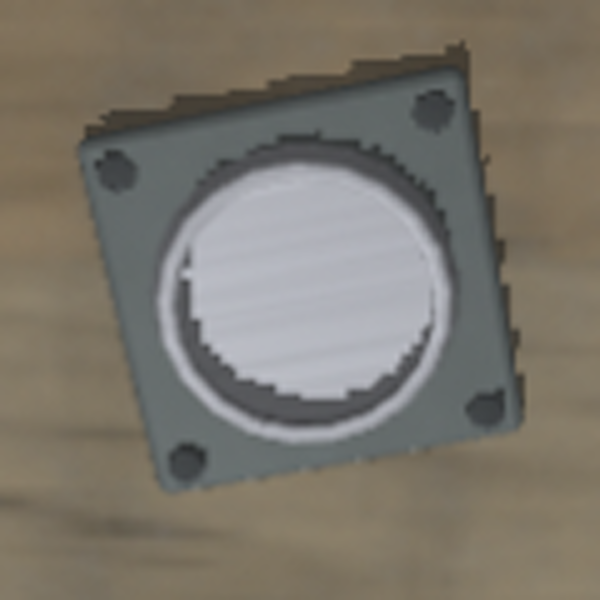

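Emit:
{"op": "send_rows", "data": {"steps": [[0.006,-0.008,-0.044,0,0,0,0],[0.006,-0.008,-0.044,0,0,0,0],[0.006,-0.008,-0.044,0,0,0,0],[0.006,-0.008,-0.044,0,0,0,0],[0.006,-0.008,-0.044,0,0,0,0],[0.006,-0.008,-0.044,0,0,0,0],[0.006,-0.008,-0.044,0,0,0,0],[0.006,-0.002,-0.005,0,0,0,0],[0.002,-0.002,0,0,0,0,0],[0,0,0,0,0,0,0]]}}

```text
t: 3.95
tool_pos: [0.6048, -0.0683, 0.1509]
tool_rot: [-0.5, 0.5, 0.501, 0.5]
contact_force: [0.2, 0.6, -0.9]
finger_gap: 0.0857
```

```bash
cat >> h.py <<'E'
def look(X,name,half=60):
    m=ctrl.camera_model("wrist"); im=ctrl.grab_frame("wrist"); cv2.imwrite(f"pics/{name}.png",im)
    p=proj("wrist",X,m);u,v=np.round(p).astype(int);u=np.clip(u,half,560-half);v=np.clip(v,half,420-half);k=600/(2*half)
    z=cv2.resize(im[v-half:v+half,u-half:u+half],(600,600),interpolation=cv2.INTER_CUBIC)
    a=np.linspace(0,2*np.pi,73)
    for t in a: # predicted rim radius 31
        q=(proj("wrist",np.array(X)+[.031*np.cos(t),.031*np.sin(t),0],m)-[u-half,v-half]+.5)*k
        cv2.circle(z,tuple(np.round(q).astype(int)),1,(0,0,255),-1)
    cv2.imwrite(f"pics/{name}z.png",z)
    du=(proj("wrist",np.array(X)+[0,.001,0],m)-p)*k;dv=(proj("wrist",np.array(X)+[.001,0,0],m)-p)*k
    print("pred",p,"zoom px per mm: y",np.round(du,2)," x",np.round(dv,2))
E
python3 - <<'E'
from h import *
look([.6049,-.0696,.032],"w3")
plan([0.6049,-0.0696,0.006])
E
```

```text
pred [280.31868614 206.49703213] zoom px per mm: y [5.98 0.01]  x [-0.    5.76]
t 4.0 pos [ 0.6049 -0.0677  0.1512] gap 0.0852 F [-0.3  0.3  0.3]
axes [[-0.0, -1.0, -0.003], [0.001, -0.003, 1.0], [-1.0, 0.0, 0.001]]
delta tool [ 0.1452 -0.     -0.002 ] turn [ 0.15  0.06 -0.01] delta world [ 0.     -0.0019 -0.1452]
```

View pics/w3.png

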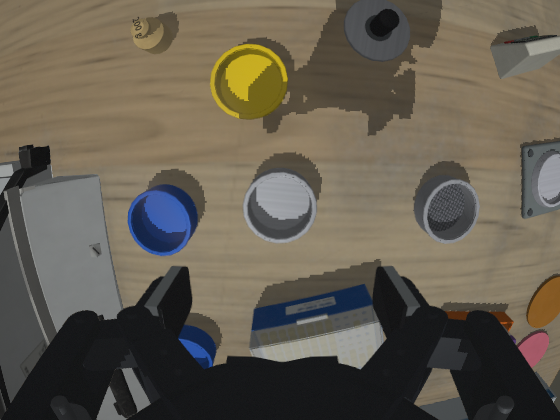

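View pics/w3z.png

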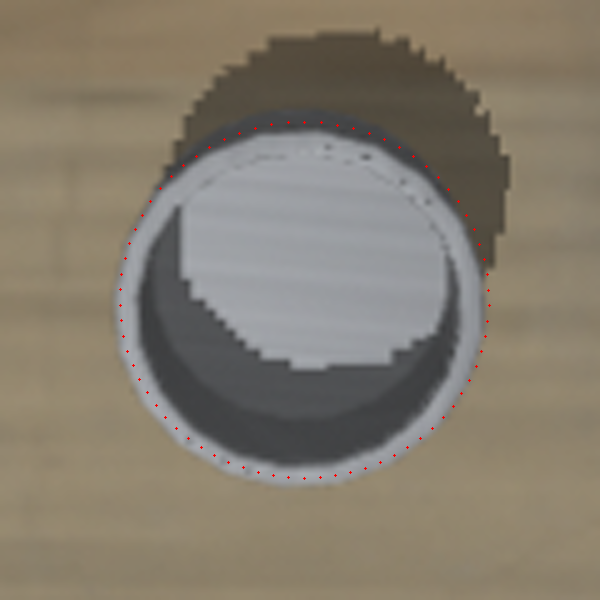

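Emit:
{"op": "send_rows", "data": {"steps": [[0.035,-0.001,-0.002,0,0,0,0],[0.035,0,0,0,0,0,0],[0.035,0,0,0,0,0,0],[0.025,0,0,0,0,0,0],[0.012,0,0,0,0,0,0],[0,0,0,0,0,0,0],[0,0,0,0,0,0,1],[0,0,0,0,0,0,1],[0,0,0,0,0,0,1],[0,0,0,0,0,0,1]], "squeeze": 40}}

```text
t: 5.0
tool_pos: [0.6073, -0.0717, 0.0115]
tool_rot: [-0.501, 0.499, 0.499, 0.501]
contact_force: [-1.4, 0.7, 7.2]
finger_gap: 0.0602
```

Run:
```python
from h import *
im=ctrl.grab_frame("wrist"); cv2.imwrite("pics/w4.png",im)
plan([0.5748,0.2400,0.024])
```

```text
t 5.05 pos [ 0.6073 -0.0717  0.0115] gap 0.06 F [-1.   1.1  7.5]
axes [[0.003, -1.0, -0.0], [0.0, -0.0, 1.0], [-1.0, -0.003, 0.0]]
delta tool [-0.0125  0.0324  0.3117] turn [0.   0.02 0.2 ] delta world [-0.0325  0.3117  0.0125]
```

View pics/w4.png

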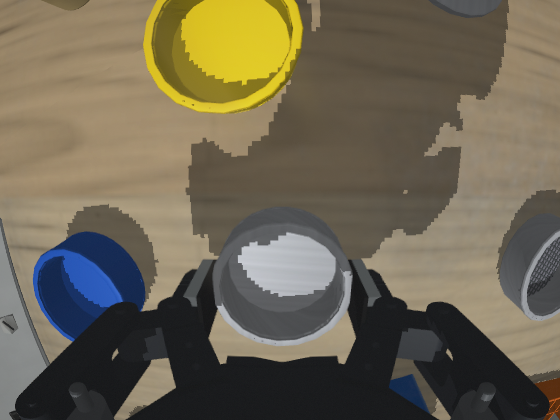

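Emit:
{"op": "send_rows", "data": {"steps": [[-0.02,0,0,0,0,0,1],[-0.035,0,0,0,0,0,1],[-0.035,0,0,0,0,0,1],[0,0.004,0.04,0,0,0,1],[0,0.005,0.047,0,0,0,1],[0,0.005,0.047,0,0,0,1],[0,0.005,0.047,0,0,0,1],[0,0.005,0.047,0,0,0,1],[0,0.005,0.047,0,0,0,1],[0,0.003,0.036,0,0,0,1]]}}

```text
t: 6.05
tool_pos: [0.5731, 0.2431, 0.1005]
tool_rot: [-0.5, 0.499, 0.501, 0.5]
contact_force: [0.4, 0.2, -1.2]
finger_gap: 0.0598
```

Run:
```python
from h import *
for n in ("wrist","top","side"):
    im=ctrl.grab_frame(n); cv2.imwrite(f"pics/5{n}.png",im)
plan([0.5748,0.2400,0.0255])
```

```text
t 6.2 pos [0.573  0.2434 0.1002] gap 0.0595 F [-0.3 -1.6 -1.4]
axes [[0.001, -1.0, -0.006], [0.002, -0.006, 1.0], [-1.0, -0.001, 0.002]]
delta tool [ 0.0747 -0.0017 -0.0036] turn [0.35 0.14 0.05] delta world [ 0.0018 -0.0034 -0.0747]
```

View pics/5wrist.png

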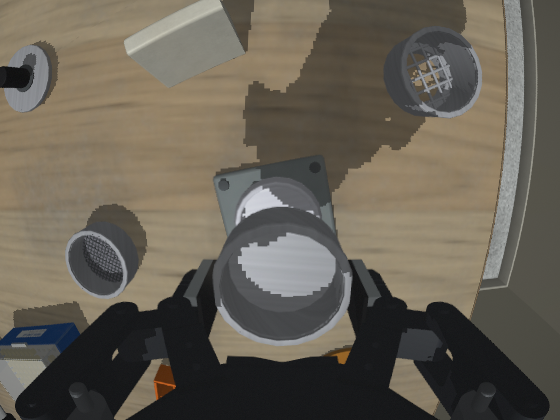

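View pics/5side.png

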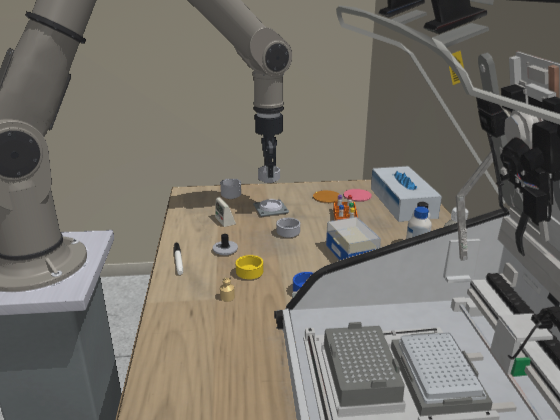

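Run:
```python
from h import *
s,R=st();im=cv2.imread("pics/5wrist.png")
m=ctrl.camera_model("wrist")
k=4;u0,v0=205,195
z=cv2.resize(im[v0:v0+160,u0:u0+160],(640,640),interpolation=cv2.INTER_CUBIC)
for dx,col in((0,(0,0,255)),(-.002,(0,255,0))):
  for r in(.031,.027):
    for t in np.linspace(0,6.283,100):
        q=(proj("wrist",s["tool_pos"]+np.array([dx+r*np.cos(t),r*np.sin(t),.0205]),m)-[u0,v0]+.5)*k
        cv2.circle(z,tuple(np.round(q).astype(int)),1,col,-1)
cv2.imwrite("pics/5z.png",z)
```

```text
t 6.2 pos [0.573  0.2434 0.1002] gap 0.0595 F [-0.3 -1.6 -1.4]
```

View pics/5z.png

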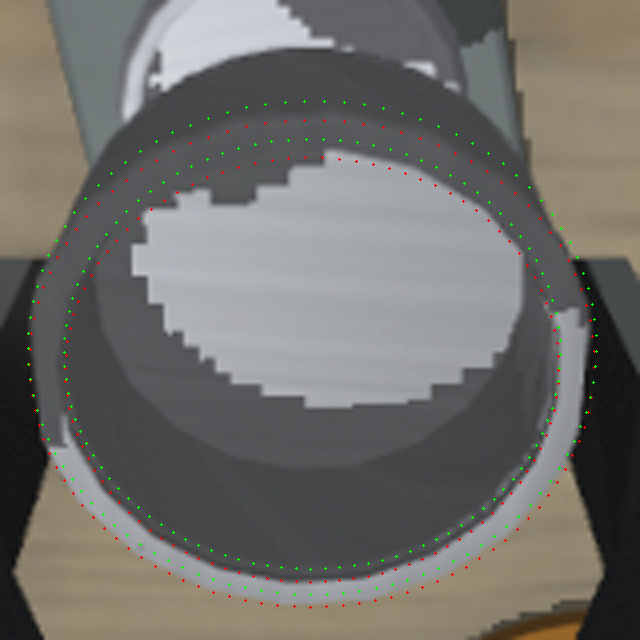

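Emit:
{"op": "send_rows", "data": {"steps": [[0.02,-0.0025,-0.0035,0,0,0,1],[0.02,0,0,0,0,0,1],[0.012,0,0,0,0,0,1],[0,0,0,0,0,0,1],[0,0,0,0,0,0,1],[0,0,0,0,0,0,1],[0,0,0,0,0,0,1],[0,0,0,0,0,0,1],[0,0,0,0,0,0,1],[0,0,0,0,0,0,1]]}}

```text
t: 7.2
tool_pos: [0.5763, 0.2356, 0.0475]
tool_rot: [-0.5, 0.5, 0.5, 0.5]
contact_force: [0.5, -0.3, -1.4]
finger_gap: 0.0599
```

Run:
```python
from h import *
for n in ("wrist","top"):
    im=ctrl.grab_frame(n); cv2.imwrite(f"pics/6{n}.png",im)
plan([0.5755,0.2400,0.0255])
```

```text
t 7.3 pos [0.5763 0.2356 0.0473] gap 0.0596 F [-0.1  0.5 -1. ]
axes [[0.0, -1.0, -0.0], [0.0, -0.0, 1.0], [-1.0, -0.0, 0.0]]
delta tool [0.0218 0.0008 0.0044] turn [0. 0. 0.] delta world [-0.0008  0.0044 -0.0218]
```

View pics/6wrist.png

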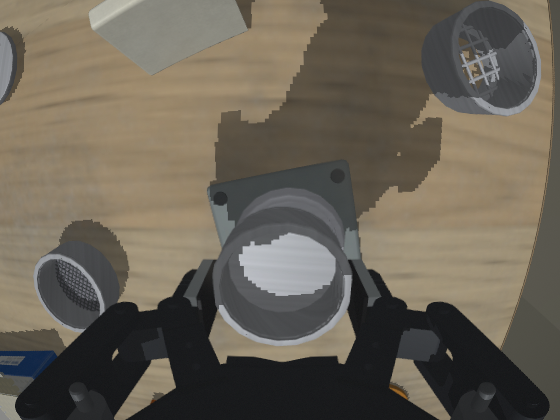

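Emit:
{"op": "send_rows", "data": {"steps": [[0,0.0008,0.0044,0,0,0,1],[0,0,0,0,0,0,1],[0,0,0,0,0,0,1],[0.006,0,0,0,0,0,1],[0.006,0,0,0,0,0,1],[0.006,0,0,0,0,0,1],[0.003,0,0,0,0,0,1],[0,0,0,0,0,0,1],[0,0,0,0,0,0,1],[0,0,0,0,0,0,1]]}}

```text
t: 8.3
tool_pos: [0.5755, 0.24, 0.0263]
tool_rot: [-0.5, 0.5, 0.5, 0.5]
contact_force: [0.4, 0.1, -1.7]
finger_gap: 0.0601
```

Run:
```python
from h import *
for n in ("wrist","top"):
    im=ctrl.grab_frame(n); cv2.imwrite(f"pics/7{n}.png",im)
plan([0.5755,0.2400,0.0255])
```

```text
t 8.4 pos [0.5756 0.24   0.0264] gap 0.0599 F [ 0.6 -0.2 -0.9]
axes [[0.0, -1.0, 0.0], [0.0, 0.0, 1.0], [-1.0, -0.0, 0.0]]
delta tool [ 0.0009  0.0001 -0.    ] turn [-0.    0.01  0.01] delta world [-0.0001 -0.     -0.0009]
```

View pics/7wrist.png

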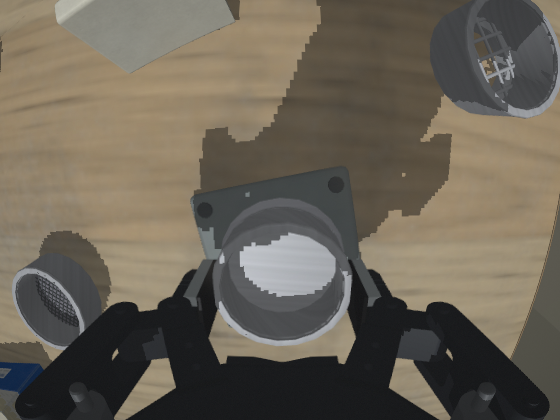

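Emit:
{"op": "send_rows", "data": {"steps": [[0.0015,0,0,0,0,0,1],[0,0,0,0,0,0,1],[0,0,0,0,0,0,0],[0,0,0,0,0,0,0],[0,0,0,0,0,0,0],[-0.02,0,0,0,0,0,0],[-0.04,0,0,0,0,0,0],[-0.04,0,0,0,0,0,0],[-0.03,0,-0.03,0,0,0,0],[0,-0.01,-0.04,0,0,0,0]]}}

```text
t: 9.4
tool_pos: [0.5873, 0.1733, 0.1596]
tool_rot: [0.502, -0.496, -0.501, -0.502]
contact_force: [1.3, -0.1, -0.0]
finger_gap: 0.086
```

Run:
```python
from h import *
look([.5748,.2400,.046],"w8")
im=ctrl.grab_frame("side");cv2.imwrite("pics/8side.png",cv2.resize(im[150:250,200:320],(720,600),interpolation=cv2.INTER_CUBIC))
plan([0.6076,.0893,0.12])
```

```text
pred [361.9631675  192.99502013] zoom px per mm: y [5.78 0.09]  x [-0.4   5.86]
t 9.5 pos [0.5877 0.1626 0.1564] gap 0.0855 F [ 0.   0.5 -0.6]
axes [[0.003, -1.0, 0.009], [-0.003, 0.009, 1.0], [-1.0, -0.003, -0.003]]
delta tool [ 0.0366 -0.0204 -0.073 ] turn [-0.5  -0.17  0.19] delta world [ 0.0199 -0.0733 -0.0364]
```

View pics/w8z.png

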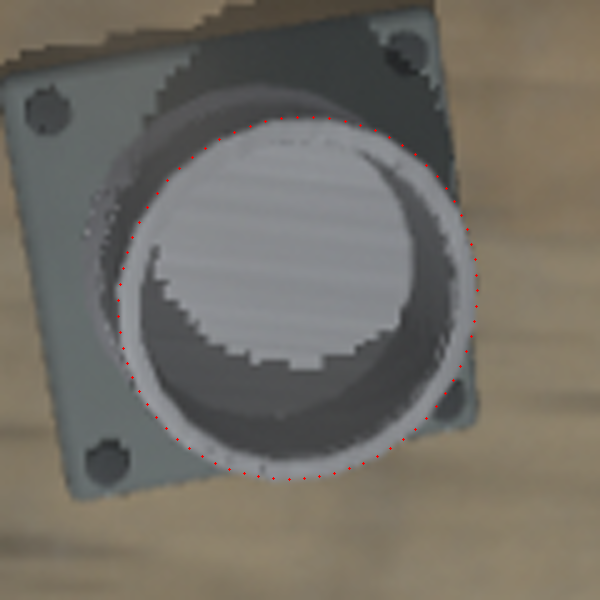

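View pics/8side.png

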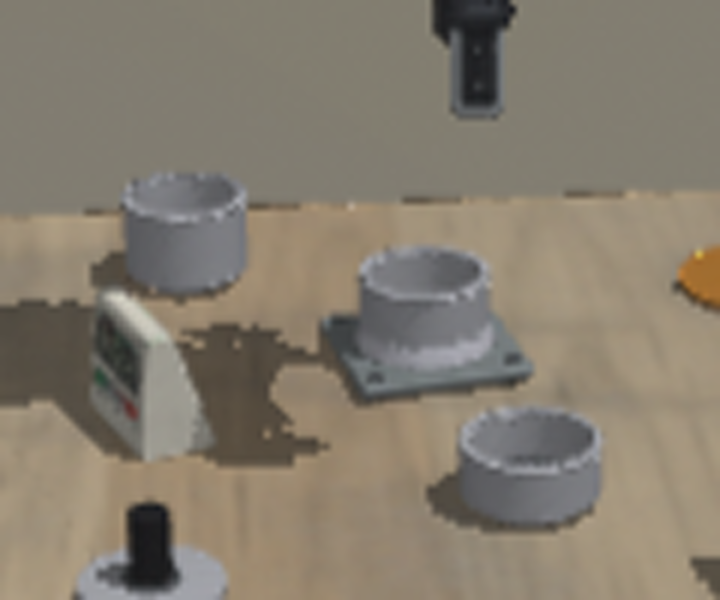

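Emit:
{"op": "send_rows", "data": {"steps": [[0.01,-0.007,-0.027,0,0,0,0],[0.01,-0.007,-0.027,0,0,0,0],[0.01,-0.007,-0.027,0,0,0,0],[0.005,-0.001,0,0,0,0,0],[0,0,0,0,0,0,0],[0,0,0,0,0,0,0],[0,0,0,0,0,0,0],[0,0,0,0,0,0,0],[0,0,0,0,0,0,0],[0,0,0,0,0,0,0]]}}

```text
t: 10.5
tool_pos: [0.6075, 0.0893, 0.12]
tool_rot: [0.5, -0.5, -0.5, -0.5]
contact_force: [-0.8, -0.4, 0.1]
finger_gap: 0.0857
```

Run:
```python
from h import *
look([.6076,.0893,.032],"w9",70)
plan([0.6076,.0893,0.008])
```

```text
pred [281.97690907 217.4514657 ] zoom px per mm: y [5.75 0.  ]  x [-0.01  5.48]
t 10.55 pos [0.6075 0.0892 0.1199] gap 0.0854 F [-0.4 -0.  -0.4]
axes [[0.0, -1.0, -0.0], [0.0, -0.0, 1.0], [-1.0, -0.0, 0.0]]
delta tool [ 1.119e-01 -1.000e-04  1.000e-04] turn [0.02 0.01 0.01] delta world [ 1.000e-04  1.000e-04 -1.119e-01]
```

View pics/w9z.png

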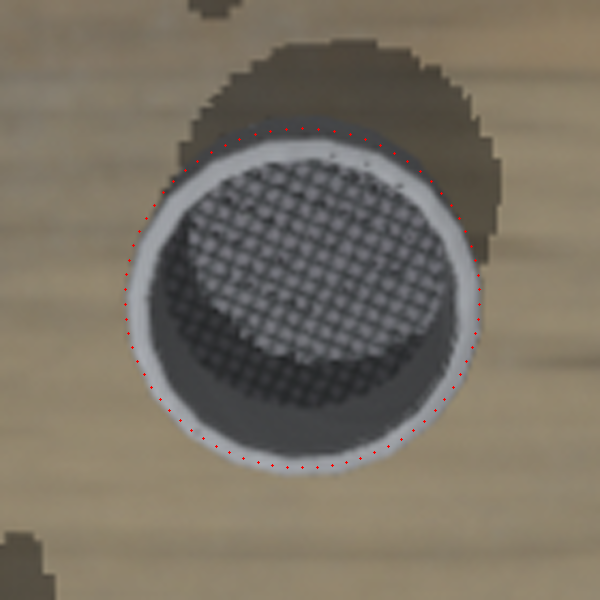

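Emit:
{"op": "send_rows", "data": {"steps": [[0.035,-0.001,0,0,0,0,0],[0.035,0,0,0,0,0,0],[0.026,0,0,0,0,0,0],[0.0125,0,0,0,0,0,0],[0,0,0,0,0,0,0],[0,0,0,0,0,0,0],[0,0,0,0,0,0,1],[0,0,0,0,0,0,1],[0,0,0,0,0,0,1],[0,0,0,0,0,0,1]]}}

```text
t: 11.55
tool_pos: [0.6096, 0.0892, 0.0134]
tool_rot: [-0.5, 0.499, 0.499, 0.501]
contact_force: [-2.2, -0.9, 7.1]
finger_gap: 0.0612
```

Run:
```python
from h import *
plan([0.5755,0.2400,0.0515])
```

```text
t 11.55 pos [0.6096 0.0892 0.0134] gap 0.0612 F [-2.2 -0.9  7.1]
axes [[0.003, -1.0, 0.0], [0.001, 0.0, 1.0], [-1.0, -0.003, 0.001]]
delta tool [-0.0381  0.0341  0.1509] turn [-0.01  0.04  0.15] delta world [-0.0341  0.1508  0.0381]
```

Emit:
{"op": "send_rows", "data": {"steps": [[-0.02,0,0,0,0,0,1],[-0.04,0,0,0,0,0,1],[-0.03,0.004,0.02,0,0,0,1],[0,0.0095,0.045,0,0,0,1],[0,0.0095,0.045,0,0,0,1],[0,0.0095,0.041,0,0,0,1],[0,0,0,0,0,0,1],[0.015,0,0,0,0,0,1],[0.01,0,0,0,0,0,1],[0,0,0,0,0,0,1]]}}

```text
t: 12.55
tool_pos: [0.575, 0.2373, 0.074]
tool_rot: [-0.499, 0.502, 0.5, 0.499]
contact_force: [-0.5, -0.2, -0.5]
finger_gap: 0.061
```

Emit:
{"op": "send_rows", "data": {"steps": [[0,0,0,0,0,0,1],[0,0,0,0,0,0,1],[0,0,0,0,0,0,1],[0,0,0,0,0,0,1],[0,0,0,0,0,0,1],[0,0,0,0,0,0,1],[0,0,0,0,0,0,1],[0,0,0,0,0,0,1],[0,0,0,0,0,0,1],[0,0,0,0,0,0,1]]}}

```text
t: 13.55
tool_pos: [0.5759, 0.24, 0.0763]
tool_rot: [-0.5, 0.5, 0.5, 0.5]
contact_force: [0.8, -0.3, -1.4]
finger_gap: 0.0609
```

```bash
cat >> h.py <<'E'
def held(name,dz,dxs=(0,-.002)):
    s,R=st();m=ctrl.camera_model("wrist");im=ctrl.grab_frame("wrist");cv2.imwrite(f"pics/{name}.png",im)
    k=4;u0,v0=205,170
    z=cv2.resize(im[v0:v0+190,u0:u0+160],(640,760),interpolation=cv2.INTER_CUBIC)
    for dx,col in zip(dxs,((0,0,255),(0,255,0))):
      for t in np.linspace(0,6.283,100):
        q=(proj("wrist",s["tool_pos"]+np.array([dx+.031*np.cos(t),.031*np.sin(t),dz]),m)-[u0,v0]+.5)*k
        cv2.circle(z,tuple(np.round(q).astype(int)),1,col,-1)
    cv2.imwrite(f"pics/{name}z.png",z[:600])
E
python3 - <<'E'
from h import *
held("w10",.032-.0134)
plan([0.576,0.2400,0.0534])
E
```

```text
t 13.55 pos [0.5759 0.24   0.0763] gap 0.0609 F [ 0.8 -0.3 -1.4]
t 13.6 pos [0.576  0.24   0.0763] gap 0.0607 F [-0.1  0.1 -0.7]
axes [[-0.0, -1.0, 0.0], [-0.0, 0.0, 1.0], [-1.0, 0.0, -0.0]]
delta tool [ 0.0229 -0.      0.    ] turn [-0. -0. -0.] delta world [ 0.      0.     -0.0229]
```

View pics/w10z.png

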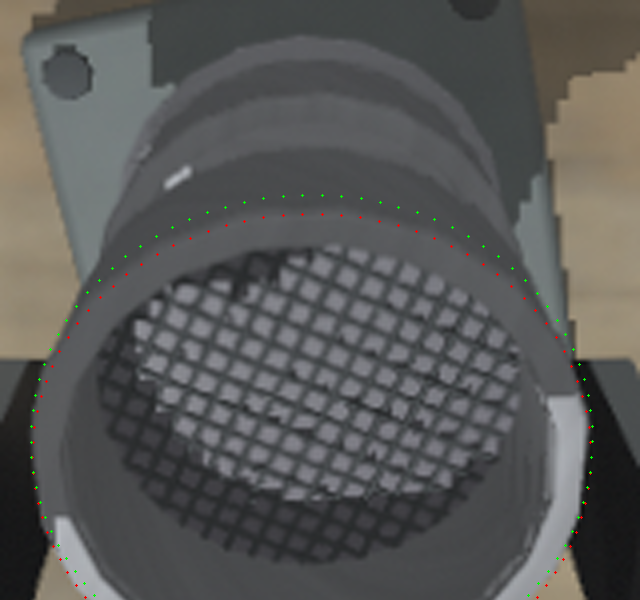

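Emit:
{"op": "send_rows", "data": {"steps": [[0.007,0,0,0,0,0,1],[0.007,0,0,0,0,0,1],[0.006,0,0,0,0,0,1],[0.003,0,0,0,0,0,1],[0,0,0,0,0,0,1],[0,0,0,0,0,0,1],[0,0,0,0,0,0,1],[0,0,0,0,0,0,1],[0,0,0,0,0,0,1],[0,0,0,0,0,0,1]]}}

```text
t: 14.6
tool_pos: [0.5758, 0.2399, 0.0533]
tool_rot: [-0.5, 0.5, 0.5, 0.5]
contact_force: [-3.0, -0.6, 4.4]
finger_gap: 0.0604
```

Emit:
{"op": "send_rows", "data": {"steps": [[0,0,0,0,0,0,0],[0,0,0,0,0,0,0],[0,0,0,0,0,0,0],[-0.02,0,0,0,0,0,0],[-0.04,0,0,0,0,0,0],[-0.04,0,0,0,0,0,0],[-0.01,0.02,0.02,0,0,0,0],[0,0,0,0,0,0,0],[0,0,0,0,0,0,0],[0,0,0,0,0,0,0]]}}

```text
t: 15.6
tool_pos: [0.5559, 0.2591, 0.1624]
tool_rot: [-0.5, 0.501, 0.5, 0.5]
contact_force: [0.4, 0.9, -0.6]
finger_gap: 0.0855
```

Run:
```python
from h import *
look([.5748,.2400,.072],"w11",70)
im=ctrl.grab_frame("side");cv2.imwrite("pics/11side.png",cv2.resize(im[150:250,200:320],(720,600),interpolation=cv2.INTER_CUBIC))
plan([0.4638,.3463,0.14])
```

```text
pred [257.46954439 239.8372521 ] zoom px per mm: y [5.53 0.02]  x [0.14 5.16]
t 15.7 pos [0.5561 0.2588 0.1623] gap 0.0855 F [1.2 1.5 0.1]
axes [[-0.001, -1.0, 0.001], [-0.001, 0.001, 1.0], [-1.0, 0.001, -0.001]]
delta tool [0.0223 0.0923 0.0874] turn [-0.07 -0.08 -0.06] delta world [-0.0923  0.0875 -0.0223]
```

View pics/w11z.png

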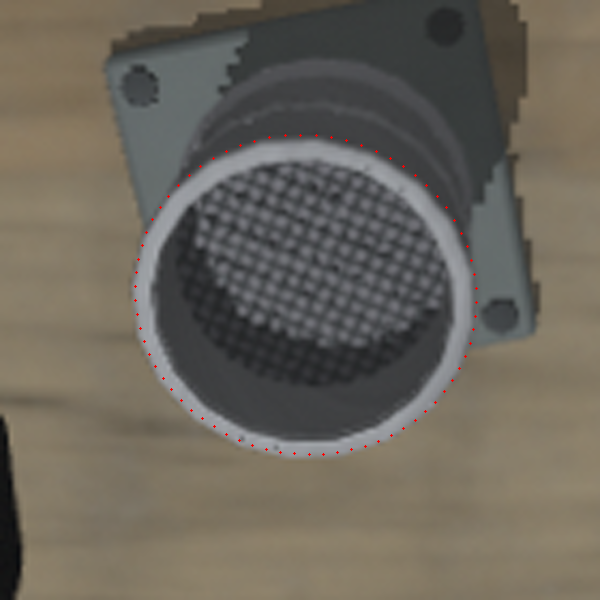

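View pics/11side.png

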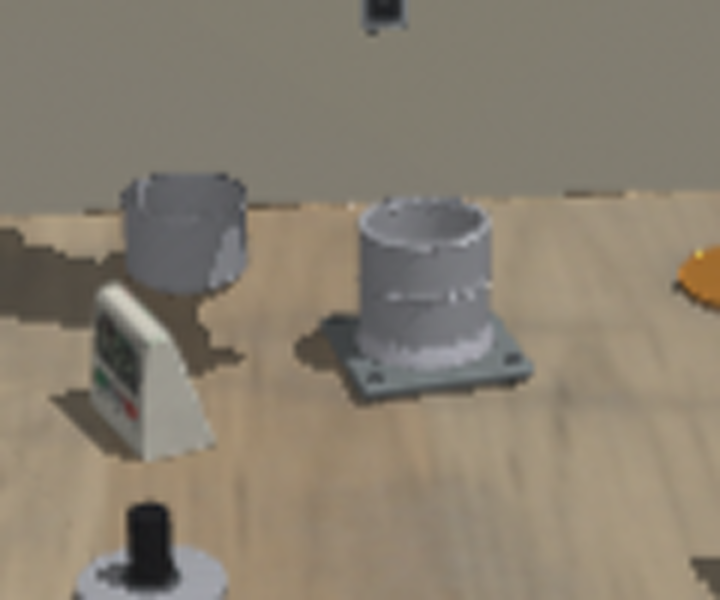

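Emit:
{"op": "send_rows", "data": {"steps": [[0.004,0.031,0.029,0,0,0,0],[0.008,0.031,0.029,0,0,0,0],[0.01,0.031,0.029,0,0,0,0],[0,0,0,0,0,0,0],[0,0,0,0,0,0,0],[0,0,0,0,0,0,0],[0,0,0,0,0,0,0],[0,0,0,0,0,0,0],[0,0,0,0,0,0,0],[0,0,0,0,0,0,0]]}}

```text
t: 16.7
tool_pos: [0.4633, 0.3467, 0.1414]
tool_rot: [-0.5, 0.5, 0.5, 0.5]
contact_force: [-0.4, 0.2, 1.0]
finger_gap: 0.0849
```

Run:
```python
from h import *
look([.4638,.3463,.046],"w12",70)
plan([0.4638,.3463,0.022])
```

```text
pred [281.56723051 215.04862151] zoom px per mm: y [ 5.58 -0.  ]  x [0.   5.33]
t 16.75 pos [0.4632 0.3468 0.1414] gap 0.085 F [-0.8 -0.1 -0.4]
axes [[0.0, -1.0, 0.0], [0.0, 0.0, 1.0], [-1.0, -0.0, 0.0]]
delta tool [ 0.1194 -0.0006 -0.0005] turn [-0.02  0.01  0.01] delta world [ 0.0006 -0.0005 -0.1194]
```

View pics/w12z.png

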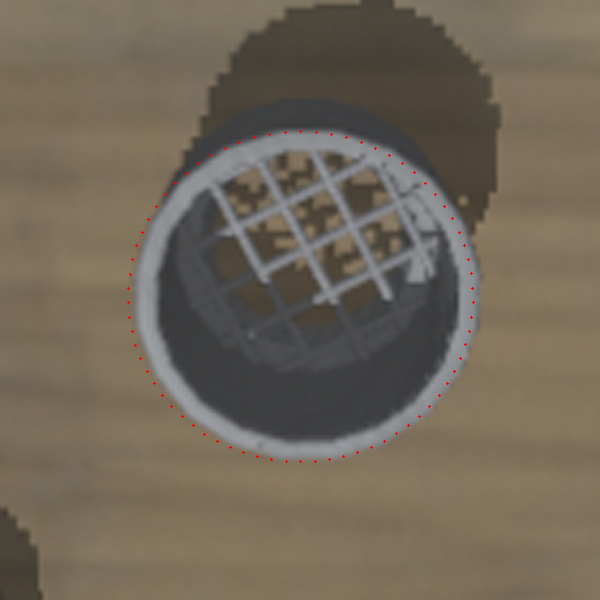

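Emit:
{"op": "send_rows", "data": {"steps": [[0.04,-0.0006,0.0004,0,0,0,0],[0.04,0,0,0,0,0,0],[0.026,0,0,0,0,0,0],[0.0134,0,0,0,0,0,0],[0,0,0,0,0,0,0],[0,0,0,0,0,0,0],[0,0,0,0,0,0,1],[0,0,0,0,0,0,1],[0,0,0,0,0,0,1],[0,0,0,0,0,0,1]]}}

```text
t: 17.75
tool_pos: [0.4645, 0.3481, 0.0239]
tool_rot: [-0.5, 0.499, 0.5, 0.501]
contact_force: [-2.0, -1.4, 7.7]
finger_gap: 0.0609
```

Run:
```python
from h import *
plan([0.5755,0.2400,0.13])
```

```text
t 17.75 pos [0.4645 0.3481 0.0239] gap 0.0609 F [-2.  -1.4  7.7]
axes [[0.002, -1.0, 0.0], [0.002, 0.0, 1.0], [-1.0, -0.002, 0.002]]
delta tool [-0.1061 -0.1112 -0.1079] turn [-0.02  0.12  0.12] delta world [ 0.111  -0.1081  0.1061]
```

Emit:
{"op": "send_rows", "data": {"steps": [[-0.025,0,0,0,0,0,1],[-0.045,0,0,0,0,0,1],[-0.045,0,0,0,0,0,1],[0,-0.0277,-0.0268,0,0,0,1],[0,-0.028,-0.0268,0,0,0,1],[0,-0.028,-0.0268,0,0,0,1],[0,-0.028,-0.0268,0,0,0,1],[0,0,0,0,0,0,1],[0.015,0,0,0,0,0,1],[0.011,0,0,0,0,0,1]]}}

```text
t: 18.75
tool_pos: [0.574, 0.2413, 0.1098]
tool_rot: [-0.5, 0.5, 0.501, 0.5]
contact_force: [-1.2, 0.2, -2.2]
finger_gap: 0.0606
```

Emit:
{"op": "send_rows", "data": {"steps": [[0,0,0,0,0,0,1],[0,0,0,0,0,0,1],[0,0,0,0,0,0,1],[0,0,0,0,0,0,1],[0,0,0,0,0,0,1],[0,0,0,0,0,0,1],[0,0,0,0,0,0,1],[0,0,0,0,0,0,1],[0,0,0,0,0,0,1],[0,0,0,0,0,0,1]]}}

```text
t: 19.75
tool_pos: [0.5753, 0.2402, 0.1109]
tool_rot: [-0.5, 0.5, 0.5, 0.5]
contact_force: [-0.5, -0.3, -1.9]
finger_gap: 0.0607
```

Run:
```python
from h import *
held("w13",.046-.0239)
plan([0.5755,0.2400,0.0899])
```

```text
t 19.75 pos [0.5753 0.2402 0.1109] gap 0.0607 F [-0.5 -0.3 -1.9]
t 19.8 pos [0.5753 0.2402 0.1109] gap 0.0607 F [-0.2  0.1 -2.3]
axes [[-0.0, -1.0, 0.0], [0.0, 0.0, 1.0], [-1.0, 0.0, 0.0]]
delta tool [ 0.021  -0.0002 -0.0002] turn [-0.01  0.   -0.  ] delta world [ 0.0002 -0.0002 -0.021 ]
```

View pics/w13z.png

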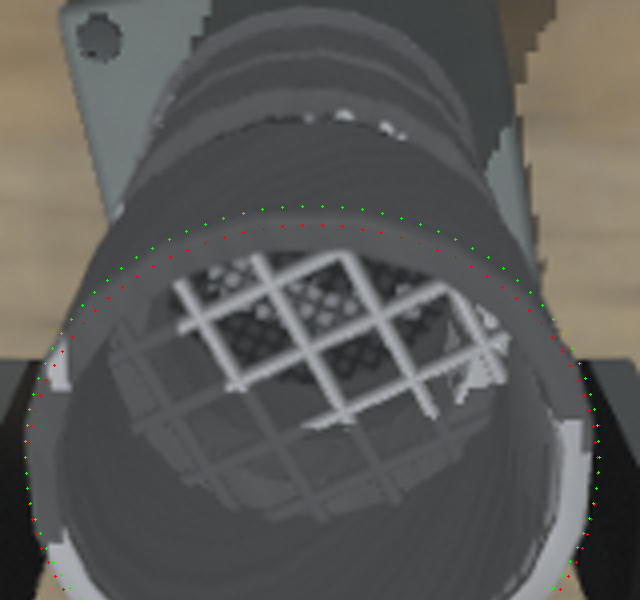

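View pics/w13.png

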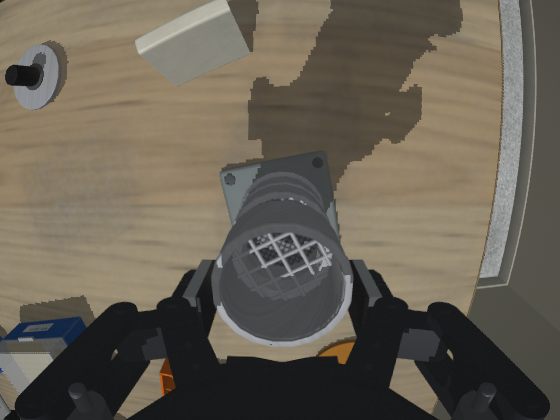

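Emit:
{"op": "send_rows", "data": {"steps": [[0.007,0,-0.0002,0,0,0,1],[0.007,0,0,0,0,0,1],[0.005,0,0,0,0,0,1],[0.0023,0,0,0,0,0,1],[0,0,0,0,0,0,1],[0,0,0,0,0,0,1],[0,0,0,0,0,0,1],[0,0,0,0,0,0,1],[0,0,0,0,0,0,1],[0,0,0,0,0,0,1]]}}

```text
t: 20.8
tool_pos: [0.5752, 0.2399, 0.0899]
tool_rot: [-0.5, 0.5, 0.5, 0.5]
contact_force: [-3.2, -0.3, 4.4]
finger_gap: 0.0606
```

Emit:
{"op": "send_rows", "data": {"steps": [[0,0,0,0,0,0,0],[0,0,0,0,0,0,0],[0,0,0,0,0,0,0],[-0.02,0,0,0,0,0,0],[-0.04,0,0,0,0,0,0],[-0.04,0,0,0,0,0,0],[-0.01,0.03,-0.03,0,0,0,0],[0,0,0,0,0,0,0],[0,0,0,0,0,0,0],[0,0,0,0,0,0,0]]}}

```text
t: 21.8
tool_pos: [0.5454, 0.2106, 0.1992]
tool_rot: [-0.5, 0.5, 0.5, 0.5]
contact_force: [-0.3, 0.1, -0.3]
finger_gap: 0.0855
```

Run:
```python
from h import *
look([.5748,.2400,.112],"w14",70)
im=ctrl.grab_frame("side");cv2.imwrite("pics/14side.png",cv2.resize(im[150:250,200:320],(720,600),interpolation=cv2.INTER_CUBIC))
plan([0.4455,.0157,0.14])
```

```text
pred [319.89553339 253.83892413] zoom px per mm: y [ 5.47 -0.05]  x [-0.24  5.03]
t 21.9 pos [0.5454 0.2107 0.1989] gap 0.0856 F [ 0.5  0.2 -0.2]
axes [[-0.001, -1.0, -0.001], [-0.0, -0.001, 1.0], [-1.0, 0.001, -0.0]]
delta tool [ 0.059   0.1    -0.1949] turn [ 0.05 -0.01 -0.04] delta world [-0.0999 -0.195  -0.0589]
```

View pics/w14z.png

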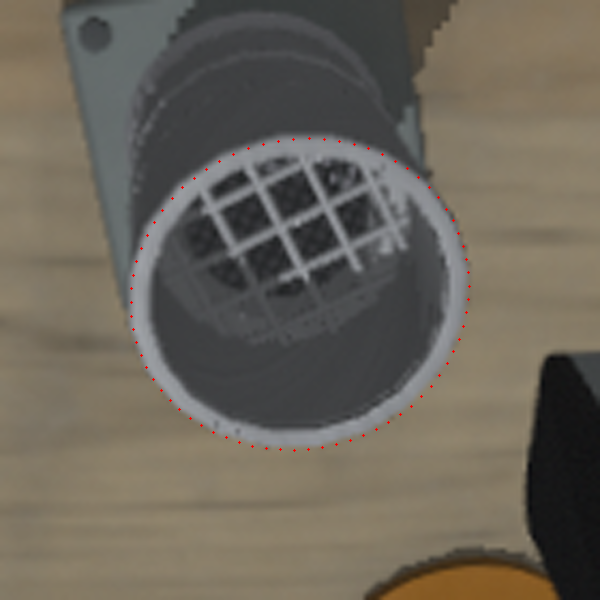

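View pics/14side.png

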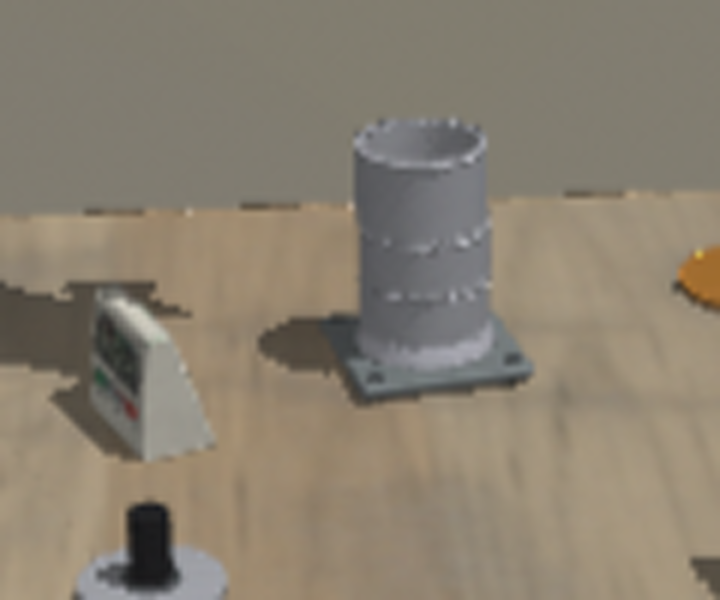

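Emit:
{"op": "send_rows", "data": {"steps": [[0.01,0.02,-0.039,0,0,0,0],[0.012,0.02,-0.039,0,0,0,0],[0.012,0.02,-0.039,0,0,0,0],[0.012,0.02,-0.039,0,0,0,0],[0.013,0.02,-0.039,0,0,0,0],[0,0,0,0,0,0,0],[0,0,0,0,0,0,0],[0,0,0,0,0,0,0],[0,0,0,0,0,0,0],[0,0,0,0,0,0,0]]}}

```text
t: 22.9
tool_pos: [0.446, 0.0161, 0.1407]
tool_rot: [0.501, -0.499, -0.5, -0.5]
contact_force: [0.1, 0.3, -0.4]
finger_gap: 0.0853
```

Run:
```python
from h import *
look([.4455,.0157,.012],"w15",60)
plan([0.4455,.0157,0.02])
```

```text
pred [281.52564321 202.60064237] zoom px per mm: y [5.78 0.01]  x [-0.01  5.58]
t 22.95 pos [0.4458 0.0159 0.1407] gap 0.0854 F [-0.2  1.5 -0.1]
axes [[0.0, -1.0, -0.002], [0.0, -0.002, 1.0], [-1.0, -0.0, 0.0]]
delta tool [ 0.1207  0.0004 -0.0002] turn [0.09 0.01 0.03] delta world [-0.0003 -0.0002 -0.1207]
```

View pics/w15z.png

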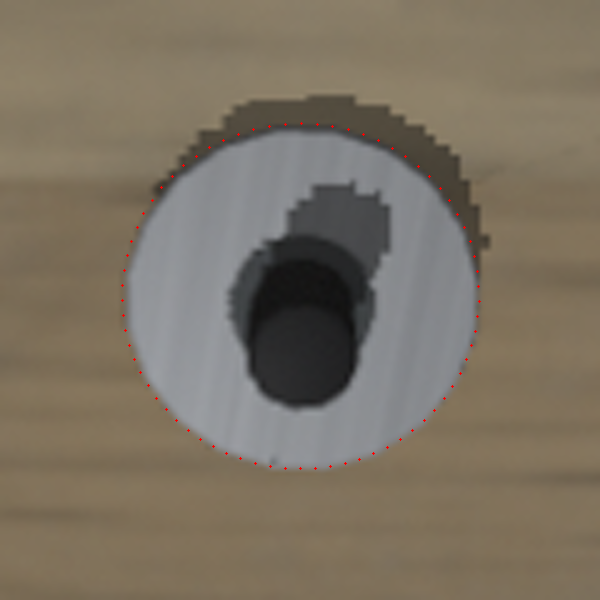

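Emit:
{"op": "send_rows", "data": {"steps": [[0.04,0,0,0,0,0,0],[0.04,0,0,0,0,0,0],[0.026,0,0,0,0,0,0],[0.0137,0,0,0,0,0,0.3],[0,0,0,0,0,0,1],[0,0,0,0,0,0,1],[0,0,0,0,0,0,1],[0,0,0,0,0,0,1],[0,0,0,0,0,0,1],[0,0,0,0,0,0,1]]}}

```text
t: 23.95
tool_pos: [0.4462, 0.0152, 0.0219]
tool_rot: [-0.5, 0.499, 0.5, 0.501]
contact_force: [-1.4, 0.9, 8.0]
finger_gap: 0.0167
```

Run:
```python
from h import *
plan([0.5750,0.2400,0.16])
```

```text
t 23.95 pos [0.4462 0.0152 0.0219] gap 0.0167 F [-1.4  0.9  8. ]
axes [[0.002, -1.0, -0.0], [0.001, -0.0, 1.0], [-1.0, -0.002, 0.001]]
delta tool [-0.1377 -0.1291  0.2249] turn [0.   0.03 0.12] delta world [0.1288 0.2248 0.1381]
```

Emit:
{"op": "send_rows", "data": {"steps": [[-0.03,0,0,0,0,0,1],[-0.045,0,0,0,0,0,1],[-0.045,0,0,0,0,0,1],[-0.02,-0.0145,0.0255,0,0,0,1],[0,-0.0229,0.0397,0,0,0,1],[0,-0.0229,0.0397,0,0,0,1],[0,-0.0229,0.0397,0,0,0,1],[0,-0.0229,0.0397,0,0,0,1],[0,-0.0229,0.0397,0,0,0,1],[0,0,0,0,0,0,1]]}}

```text
t: 24.95
tool_pos: [0.5754, 0.2468, 0.161]
tool_rot: [-0.501, 0.496, 0.502, 0.5]
contact_force: [-0.9, 0.4, -1.5]
finger_gap: 0.0161
```

Emit:
{"op": "send_rows", "data": {"steps": [[0,0,0,0,0,0,1],[0,0,0,0,0,0,1],[0,0,0,0,0,0,1],[0,0,0,0,0,0,1],[0,0,0,0,0,0,1],[0,0,0,0,0,0,1],[0,0,0,0,0,0,1],[0,0,0,0,0,0,1],[0,0,0,0,0,0,1],[0,0,0,0,0,0,1]]}}

```text
t: 25.95
tool_pos: [0.5743, 0.239, 0.1609]
tool_rot: [-0.5, 0.5, 0.5, 0.5]
contact_force: [-0.2, 0.4, -1.7]
finger_gap: 0.0164
```

Run:
```python
from h import *
held("w16",.012-.0219)
im=ctrl.grab_frame("side");cv2.imwrite("pics/16side.png",cv2.resize(im[120:220,200:320],(720,600),interpolation=cv2.INTER_CUBIC))
plan([0.5749,0.2400,0.1279])
```

```text
t 25.95 pos [0.5743 0.239  0.1609] gap 0.0164 F [-0.2  0.4 -1.7]
t 26.05 pos [0.5742 0.239  0.1609] gap 0.0164 F [ 0.1  1.  -1.1]
axes [[-0.0, -1.0, -0.0], [0.0, -0.0, 1.0], [-1.0, 0.0, 0.0]]
delta tool [ 0.033  -0.0007  0.001 ] turn [ 0.  0. -0.] delta world [ 0.0007  0.001  -0.033 ]
```

View pics/w16z.png

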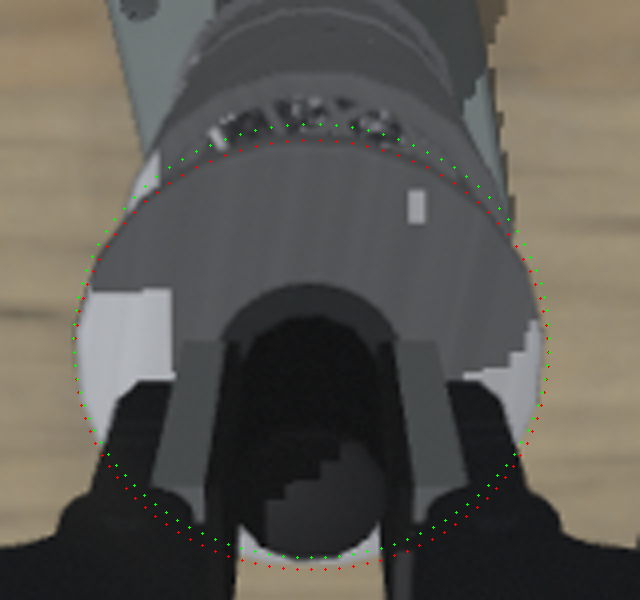

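View pics/16side.png

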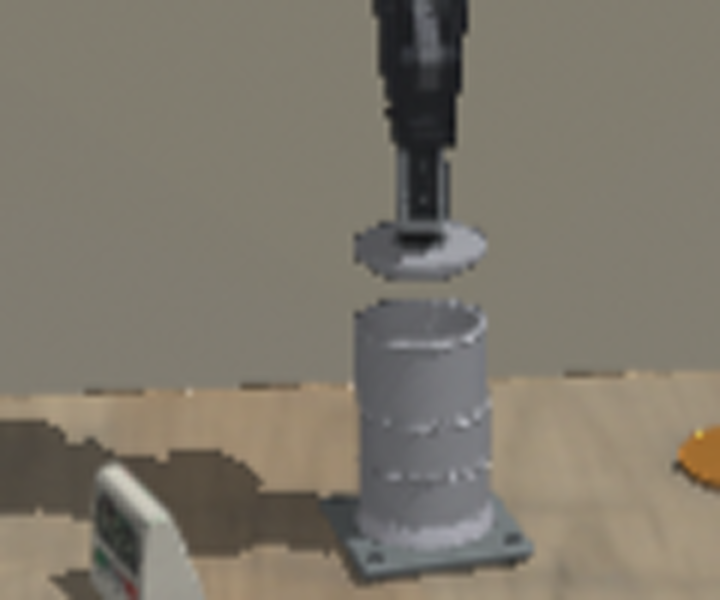

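Lid held level and centred; correct by 0.7 / 1.0 mm and lower.

Emit:
{"op": "send_rows", "data": {"steps": [[0.008,-0.0007,0.001,0,0,0,1],[0.009,0,0,0,0,0,1],[0.007,0,0,0,0,0,1],[0.005,0,0,0,0,0,1],[0.003,0,0,0,0,0,1],[0.001,0,0,0,0,0,1],[0,0,0,0,0,0,1],[0,0,0,0,0,0,1],[0,0,0,0,0,0,1],[0,0,0,0,0,0,1]]}}

```text
t: 27.05
tool_pos: [0.575, 0.24, 0.128]
tool_rot: [-0.5, 0.5, 0.5, 0.5]
contact_force: [0.7, 1.0, -0.5]
finger_gap: 0.0166
```

Emit:
{"op": "send_rows", "data": {"steps": [[0.001,0,0,0,0,0,1],[0,0,0,0,0,0,1],[0,0,0,0,0,0,1],[0,0,0,0,0,0,0],[0,0,0,0,0,0,0],[0,0,0,0,0,0,0],[0,0,0,0,0,0,0],[-0.02,0,0,0,0,0,0],[-0.03,0,0,0,0,0,0],[-0.03,0,0,0,0,0,0]]}}

```text
t: 28.05
tool_pos: [0.5746, 0.2398, 0.2073]
tool_rot: [-0.5, 0.5, 0.5, 0.5]
contact_force: [0.0, 0.1, -0.5]
finger_gap: 0.0856
```

Emit:
{"op": "send_rows", "data": {"steps": [[-0.03,0.02,-0.02,0,0,0,0],[0,0.02,-0.02,0,0,0,0],[0,0.02,-0.02,0,0,0,0],[0,0,0,0,0,0,0],[0,0,0,0,0,0,0],[0,0,0,0,0,0,0],[0,0,0,0,0,0,0],[0,0,0,0,0,0,0],[0,0,0,0,0,0,0],[0,0,0,0,0,0,0]]}}

```text
t: 29.05
tool_pos: [0.5151, 0.1801, 0.2367]
tool_rot: [-0.5, 0.5, 0.5, 0.5]
contact_force: [-0.3, -0.1, 0.3]
finger_gap: 0.0854
```

Run:
```python
from h import *
look([.5748,.2400,.118],"w17",70)
im=ctrl.grab_frame("side");cv2.imwrite("pics/17side.png",cv2.resize(im[120:220,200:320],(720,600),interpolation=cv2.INTER_CUBIC))
im=ctrl.grab_frame("top");cv2.imwrite("pics/17top.png",im)
m=ctrl.camera_model("top");R=np.array(m["R"]);t=np.array(m["t"])
for l in ["cal_weight","bench_timer"]:
    for d in ctrl.spot_point("top",l)[:1]: print(l,d["p"],R.T@(np.array(d["location"])-t))
print("lid top px expected",proj("top",[.5748,.24,.118],m)); st()
```

```text
pred [347.73919861 269.84692842] zoom px per mm: y [ 4.58 -0.11]  x [-0.37  4.19]
cal_weight 0.54 [ 0.44952295 -0.18182364  0.00291259]
bench_timer 0.89 [ 0.44597592  0.17913572 -0.00307261]
lid top px expected [188.77187303 220.55014239]
t 29.3 pos [0.515  0.1799 0.2369] gap 0.0852 F [ 0.2  0.8 -0.3]
```

View pics/w17z.png

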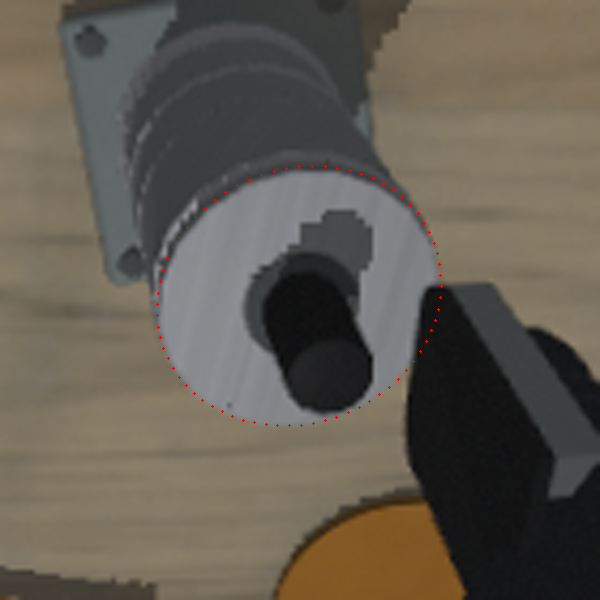

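View pics/17side.png

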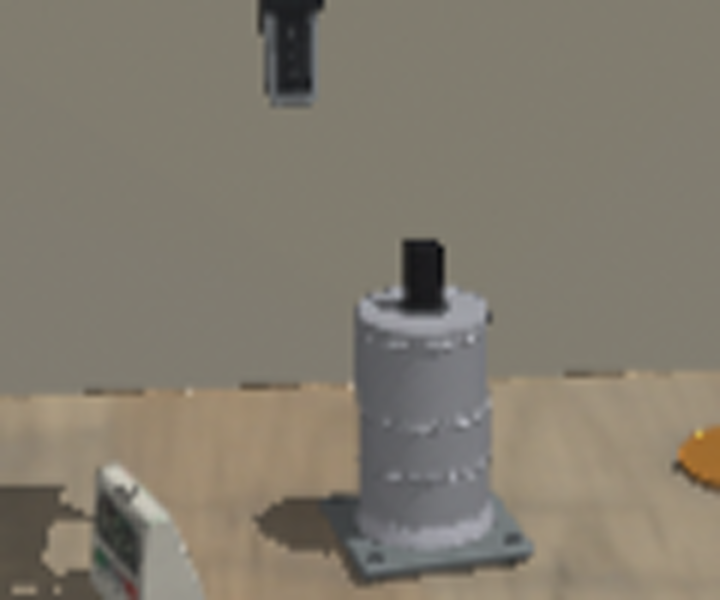

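View pics/17top.png

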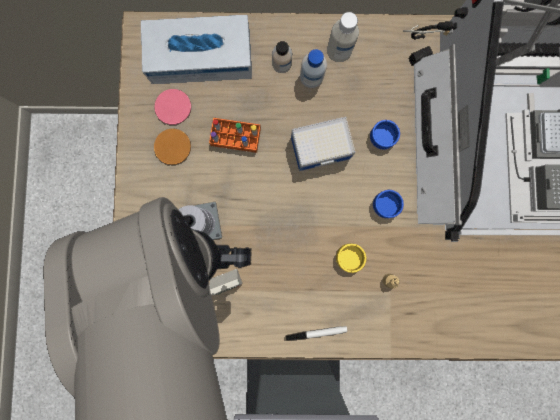

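```bash
python3 -c "
from plant import ctrl
print(ctrl.job_done())"
```

```text
the job is handed in; nothing more can be done
None
```

The column is assembled on the clamping base in the order asked: pan, fine sieve, coarse sieve, lid. I handed it in at about 29 s, with the gripper open and clear above it.

- **Seating:** In the last wrist picture the lid's disc matches its computed fully-seated outline to within about 1 mm. The side picture shows an upright column with closed joints. After each placing, the part's rim matched its expected height in the wrist picture.
- **Forces:** Readings between moves never passed about 8 N. There was light contact as the two sieves seated (about 4 N). The pan and lid showed no clear contact, so I lowered each another 1 to 1.5 mm before letting go.
- **Bystanders:** The check weight and timer stand where they were in the top picture. The network's estimates for them differ from the first ones by about 4 mm, which is its stated accuracy. The arm partly hid the timer in that last picture, but its visible part is in place.
- **Other things:** The blue and yellow look-alikes were not touched.

No check failed. I took no separate look at the joints from the far side of the column.

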